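Pry up a bench press base and pack its toe

TASK

Stand the fulcrum block on the bench in front of the toe of the press base, lay the pry bar over its ridge with the tip under the toe, and lever the stiff base up by pressing the bar's handle down. The base stays where you leave it: slide one end of the tall hardwood packer squarely under the raised toe, standing on the bench, then push the toe back down until the base bears on the packer. Finish with the pry bar out from under the base and lying flat on the bench well clear of it, everything let go, and leave the other things on the bench as they are.

Things in the scene. Friction and masses are not known exactly. Their poses are not given: they have to be found in the camera images.
- bed: Grey bed bolted to the bench, carrying a small press on a hinged base plate. Origin: on the bench, straight below the middle of the plate's toe (its free front edge). x points level from the toe inwards to the hinge, y along the toe, z up. The plate overhangs the bed: under the toe the space is free for 70 mm inwards over the full width.
- base (a joint): Hinge angle of the base (rad): 0 down, grows as the toe rises, up to 0.16. Hinge line 200 mm behind the toe edge, level with the plate's underside: the toe rises 2 mm per 0.01 rad. Very stiff: raising takes about 30 N up at the toe; it stays wherever it is left; lowering takes 4 to 7 N down on the toe, so press with 15 to 20 N to seat it.
- toe (a point): Middle of the toe edge, on the underside of the base plate, 83 mm above the bench when down; moves with the base. Aluminium plate, 280 mm along the toe and 18 mm thick; its top is bare for 140 mm behind the toe edge, then comes the press, up to 320 mm above the bench.
- bar_center (a point): Straight steel pry bar, 200 mm long, 0.42 kg, lying flat. Point: middle of its length, 4 mm above its underside; x points to the blade's tip 100 mm away. Blade: 120 mm long, 24 mm wide, 8 mm thick. Handle: darker, the last 80 mm, 28 mm wide, 14 mm high. Underside flush all along. Balances 17 mm behind the point (towards the handle).
- fulcrum_center (a point): Fulcrum block: dark steel with a bright round ridge (radius 15 mm) on top, 0.8 kg. Foot 60 mm (x) by 45 mm (y); 70 mm high to the ridge's top; the ridge runs along y over the middle. Point: middle of the block, 35 mm up. The two sides 45 mm apart are flat right up to the ridge.
- packer_center (a point): Tall packer: plain hardwood block 120 mm long (x), 40 mm wide (y), 91 mm high, 0.32 kg, standing on a 120 x 40 face. Point: its very centre, 45.5 mm up. To go under the toe it needs the base raised to about 0.06 rad or more; it then carries the base at about 0.05 rad.
- short_packer: Bystander, to be left alone: a short hardwood block 100 x 40 x 45 mm, too low to be of use.
- screwdriver: Bystander, to be left alone: a screwdriver with a black handle, 150 mm long, lying on the bench.
- wrench: Bystander, to be left alone: a steel wrench 180 mm long.
Mind the look-alikes: they are no part of the job. What is shaped like the part that bears bar_center but brown or green is not meant. Several things look just like the part that bears fulcrum_center: the one meant starts farthest to the robot's left.

How it is judged:
On the way, in this order (a step that is already met when the one before it is completed fails the run):
1. the fulcrum block stands upright on the bench in front of the toe, let go (x of fulcrum_center in the frame of bed between -0.09 and 0.02 m and y of fulcrum_center in the frame of bed between -0.12 and 0.12 m and angle between fulcrum_center's own z axis and vertical below 0.1 rad and height (world z) of fulcrum_center below 0.04 m and contact force between the fingers and fulcrum below 0.1 N), for 0.2 s.
2. the base is raised to more than 0.055 rad with the bar bearing on the fulcrum block and under the base (value of joint base above 0.055 rad and contact force between bar and fulcrum above 1 N and contact force between bar and base above 1 N), for 0.1 s.
3. the packer stands on the bench with its end 15 mm or more under the raised toe (x of packer_center in the frame of bed between -0.045 and 0.04 m and y of packer_center in the frame of bed between -0.135 and 0.135 m and angle between the x axis of packer_center and the x axis of bed, either way round below 0.3 rad and angle between packer_center's own z axis and vertical below 0.05 rad and height (world z) of packer_center below 0.05 m and value of joint base above 0.035 rad), for 0.2 s.
At the end, for the whole second after the job is handed in: the packer stands on the bench, its end 15 to 100 mm under the toe and within 0.3 rad of square; the base bears on it (more than 0.5 N, base between 0.035 and 0.08 rad); the bar lies flat on the bench, its middle more than 160 mm from the middle of the toe; all at rest and let go (all of step 3 and value of joint base below 0.08 rad and contact force between base and packer above 0.5 N and height (world z) of bar_center below 0.02 m and angle between bar_center's own z axis and vertical below 0.1 rad and horizontal distance between bar_center and toe above 0.16 m and linear speed of each of bar, packer below 0.02 m/s and velocity of joint base below 0.02 rad/s and contact force between the fingers and anything else below 0.1 N); the robot touches nothing.
It fails at once if the short packer is pushed more than 40 mm (distance of short_packer from where it was at the start of the episode above 0.04 m).
It fails at once if the screwdriver is pushed more than 40 mm (distance of screwdriver from where it was at the start of the episode above 0.04 m).
It fails at once if the wrench is pushed more than 40 mm (distance of wrench from where it was at the start of the episode above 0.04 m).
It also fails if it takes over 72 s, if anything falls off the work surface, if the arm or the gripper's body presses on something with over 40 N, if the wrist force passes 120 N, or if a joint passes its speed limit or range.

ROBOT

A 6-joint arm with a two-finger parallel gripper is mounted at the origin on the work surface. World frame = base frame: x ahead of the robot, y to its left, z up, the work surface at z = 0. Lengths are in m, angles in rad, forces in N, time in s.
With the tool pointing down it reaches from about 0.425 to 0.925 m from the base axis. Payload 12.5 kg.
Tool frame: the origin (TCP) lies between the finger pads; the fingertips stand nose_length ahead of it and the grasp point (between the pads) is the TCP (nose_length is the distance from the TCP to the fingertips, in m); y points along the fingers, x is the direction in which the jaws open and shut, and the axes are right-handed (so a half turn about y gives the same grasp; the last joint's range is limited). The gripper opens to 85 mm and grips with 20 to 120 N. Pads are 22 mm wide; open, the fingers measure 114 mm over their backs; the gripper's body (76 mm by 85 mm) begins 54 mm behind the grasp point. The pads swing forward as they close: fully open they stand 13 mm farther back than shut.
Start: joints at [-1.279, 0.491, 1.559, -0, 1.092, -0.106], TCP at [0.242, -0.576, 0.222] pointing down, gripper open.
Joint ranges: [-3.1, 3.1], [-0.84, 2.19], [0.05, 2.79], [-1.13, 4.28], [0.06, 2.93], [-2.69, 2.69]. Speed limits (rad/s): [2.22, 2.22, 2.79, 3.14, 3.14, 3.14].

INTERFACE

Orientations are given as a unit quaternion [x, y, z, w].
In Python, from station import * gives the robot as it stands. The module is installed in compiled form; this text tells all that it offers.
- The arm moves only by the tool carry_out, never from a script. Its argument "deltas" is a list of rows, each a list of 7 numbers: the shift along the tool's x, y, z in mm, then the turn, a rotation vector about the tool's x, y, z in rad, then the closure in counts, from 0 (fully open) to 255 (shut). In form: [[tx, ty, tz, rx, ry, rz, claw], ...]. A call has 1 to 20 rows; each row is the pose to reach, as a shift and turn from the pose measured when the call began, along the tool's axes at that moment; what a row does not reach only later rows make up. A row lasts 1/10 s, in which the tool goes at most 50 mm and 8.59 degrees, less where a joint would pass 70% of its speed; a pose out of reach is approached as far as the arm can. A call with a gripper value outside its range is refused whole. The fingers move at their own pace and stop on an object; the grip force is fixed at half the most. Time passes only in rows, so rows that repeat a pose let the fingers close. It gives the time, the measured TCP pose, the force and the opening at its end, in the units of the state.
- get_state(): the state, without advancing time (a new reading comes with each control period).
- grab_frame(name): name is "scene" or "side" or "wrist"; returns a dict with "img" (420x560x3 uint8, red, green, blue), "fov_y" (degrees; the focal length in pixels is half the picture's height over the tangent of half this angle, whatever the lens; pixels are square), "cx", "cy" (the principal point, pixels), "world_from_camera" (4x4, takes a point from camera to world coordinates); the wrist camera has in their place "tool_from_camera" (4x4, takes a point from camera to tool coordinates, whose origin is the TCP and whose axes are the tool frame's). Camera axes: x right, y up, looking along -z (the intrinsics and any distortion apply to the point x, -y, -z); pixel columns grow to the right and rows downward; lengths in m; the calibration is good to about 2 mm. A picture is of the moment at which its call begins: read the wrist's pose just before it. There is no depth.
- sign_off(): hands the job in, once; it reports no verdict.
Trained networks look in a picture, given as the dict that the camera call returned (one of the last four; its "shot" number tells which), for a name from the list of things; names that differ only in an ending like _2 or _b are one class to them, and where a whole thing is asked for, a point or a joint stands for the part that bears it (a point fixed in the world has none). Each returns a list of dicts, best first, with "p" (0 to 1); they miss things now and then, are a little off and sometimes report something else, mostly with a low value. They report only what shows in the picture. A call takes as long as a camera call. They do not tell look-alikes from the thing itself.
- silhouettes(query, picture): "pixels" (420x560 bool, what is visible of it) and "bbox" ([centre column, centre row, width, height] in pixels, round what is visible of it).
- tip_of(query, picture): "xy" ([column, row] in pixels: a listed point, or the origin of a listed thing).
The state is a dict: "time_s": time; "joint_positions": joint angles; "joint_vel": joint speeds; "joint_torque": joint torques, N m; "eef_pos": TCP position; "tcp_rot": TCP orientation; "wrist_force": force on the tool from outside, world axes, zero at the start; "moment": the same for the moment, N m; "opening": finger opening in m.
Only numpy, scipy, OpenCV 4.12 (cv2) and the standard library are available. Lean on these libraries where they do the work, as an engineer would, in place of code of your own. Each camera call takes 0.05 s, during which the arm holds its last target. There are 200 camera calls.

## Working session

There is one attempt and no reset: what is moved stays moved. The work goes in short steps, Python scripts to look and compute and a tool call to move; the robot and the scene stay as the last step left them, time stands still between calls to the robot, and variables do not carry over. Pictures are saved under pics/ and viewed, about 8 in all and at most 12, crops included, and the job is handed in when it is done.

Besides the shell and the picture viewer there is one more tool, called by a JSON object that holds its "method" and its "body". carry_out: Moves the arm, as the interface text tells. Its arguments: {"type":"object","properties":{"deltas":{"type":"array","items":{"type":"array","items":{"type":"number"}}}},"required":["deltas"]}

```bash
mkdir -p pics; cat > h.py <<'E'
from station import *
import numpy as np, cv2
from scipy.spatial.transform import Rotation as R
def cam(p, st=None):
    f=210/np.tan(np.radians(p["fov_y"])/2)
    if "world_from_camera" in p: T=np.array(p["world_from_camera"])
    else:
        W=np.eye(4);W[:3,:3]=R.from_quat(st["tcp_rot"]).as_matrix();W[:3,3]=st["eef_pos"];T=W@np.array(p["tool_from_camera"])
    return f,T
def ray(p,uv,z,st=None):
    f,T=cam(p,st);d=T[:3,:3]@np.array([(uv[0]-p["cx"])/f,-(uv[1]-p["cy"])/f,-1])
    o=T[:3,3];return o+d*(z-o[2])/d[2]
def proj(p,X,st=None):
    f,T=cam(p,st);c=T[:3,:3].T@(np.array(X)-T[:3,3]);return np.array([p["cx"]+f*c[0]/-c[2],p["cy"]-f*c[1]/-c[2]])
def save(p,n,box=None,s=1):
    i=p["img"][:,:,::-1]
    if box: i=i[box[1]:box[3],box[0]:box[2]]
    cv2.imwrite("pics/"+n,cv2.resize(i,None,fx=s,fy=s,interpolation=cv2.INTER_CUBIC))
E
python3 - <<'E'
from h import *
np.set_printoptions(precision=4,suppress=True)
Z=dict(toe=.083,bar_center=.004,fulcrum_center=.035,packer_center=.0455,bed=0,short_packer=.02,screwdriver=.01,wrench=.005)
ims=[]
for c in ("scene","side"):
    p=grab_frame(c); print(c,p.keys(),p["fov_y"],np.array(p["world_from_camera"])); ims.append(p["img"][:,:,::-1])
    save(p,c+"0.png")
    for q in Z:
        for d in tip_of(q,p)[:4]: print(q,np.round(d["p"],2),np.round(d["xy"],1),ray(p,d["xy"],Z[q])[:2])
        if q in("bar_center","fulcrum_center","packer_center"):
            for d in silhouettes(q,p)[:5]: print("   sil",round(d["p"],2),np.round(d["bbox"]))
print(get_state())
E
```

```text
scene dict_keys(['img', 'fov_y', 'cx', 'cy', 'world_from_camera', 'shot']) 52.1238778133378 [[ 0.29   -0.7713  0.5665  1.3893]
 [ 0.957   0.2339 -0.1713 -0.414 ]
 [-0.0004  0.5919  0.806   1.3531]
 [ 0.      0.      0.      1.    ]]
toe 0.75 [344.8 189.3] [0.5012 0.1351]
bar_center 0.81 [134.1 227.2] [ 0.3849 -0.6587]
bar_center 0.61 [238.7 214.1] [ 0.4406 -0.2676]
bar_center 0.51 [220.9 174.1] [ 0.2236 -0.2886]
   sil 0.86 [239. 214.  52.  17.]
   sil 0.79 [221. 176.  23.  34.]
   sil 0.58 [134. 227.   8.  44.]
fulcrum_center 0.68 [137.4 259.3] [ 0.5471 -0.6562]
fulcrum_center 0.64 [240.  251.7] [ 0.6214 -0.3061]
fulcrum_center 0.64 [279.  233.9] [ 0.5903 -0.1523]
   sil 0.83 [242. 253.  23.  21.]
   sil 0.51 [140. 258.  22.  28.]
packer_center 0.58 [279.4 234.4] [ 0.5991 -0.1536]
packer_center 0.2 [345.1 190.6] [0.4813 0.1499]
   sil 0.83 [279. 233.  36.  24.]
bed 0.86 [346.1 201.6] [0.502  0.1521]
short_packer 0.63 [326.3 282.3] [ 0.8142 -0.0531]
screwdriver 0.58 [293.7 216.1] [ 0.5147 -0.0699]
wrench 0.73 [284.8 283.5] [ 0.7706 -0.1872]
side dict_keys(['img', 'fov_y', 'cx', 'cy',
[... 722 characters left out ...]
 0.62 [258. 205.  33.  42.]
bed 0.57 [226.9 289.1] [0.505  0.1393]
short_packer 0.92 [181.5 213.3] [ 0.7997 -0.0196]
screwdriver 0.65 [271.6 250. ] [ 0.4765 -0.0453]
wrench 0.75 [221.5 191.8] [ 0.7704 -0.1897]
{'time_s': 1.2, 'joint_positions': array([-1.2786,  0.4909,  1.5589, -0.    ,  1.0917, -0.1056]), 'joint_vel': array([-0.0002,  0.0019, -0.0001, -0.0007, -0.0022,  0.0003]), 'joint_torque': array([  0.0033, -61.8281, -26.1847,  -0.    ,   0.0003,   0.    ]), 'eef_pos': array([ 0.2421, -0.5762,  0.222 ]), 'tcp_rot': array([ 0.589 , -0.3913,  0.3913, -0.5889]), 'wrist_force': array([-0.3112,  0.0871, -0.1369]), 'moment': array([ 0.0082, -0.0018,  0.0294]), 'opening': 0.08526688920179226}
```

View pics/scene0.png

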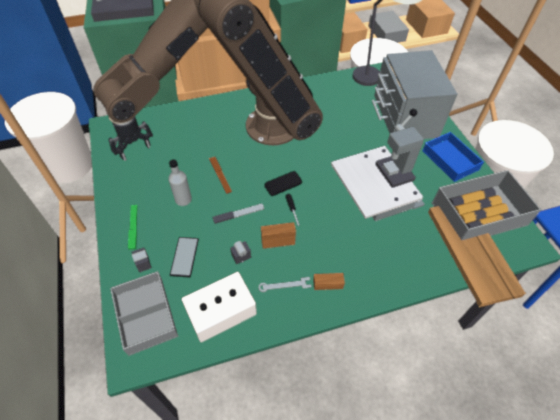

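View pics/side0.png

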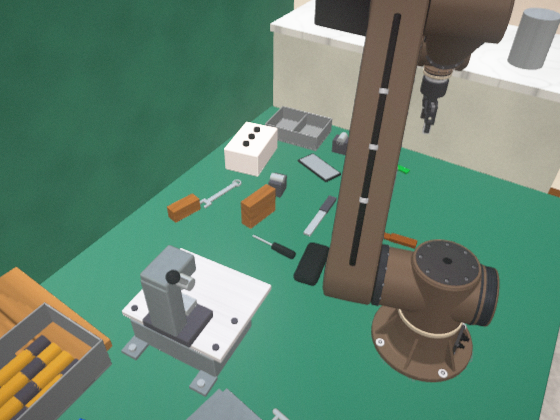

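Scene view: the fulcrum look-alikes are at (242,252) → world (0.62,-0.30), and at (140,258) → world (0.545,-0.65). The robot's left is +y, so I take (242,252). The bars are steel with a dark handle at (239,214), which is the one meant, brown at (221,175), and green at (134,227). The packer is at (279,234) and the toe edge centre is at about (345,189), facing the packer. I'll check these choices in a close crop.

```bash
python3 - <<'E'
from h import *
a=grab_frame("scene")["img"];b=grab_frame("side")["img"]
def c(i,x,y,w=100,h=75): return cv2.resize(i[y:y+h,x:x+w,::-1],(400,300),interpolation=cv2.INTER_CUBIC)
cv2.imwrite("pics/comp.png",np.vstack([np.hstack([c(a,325,140),c(b,120,240,160,120)]),np.hstack([c(a,205,200),c(b,240,160)])]))
E
```

```text
(no output)
```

View pics/comp.png

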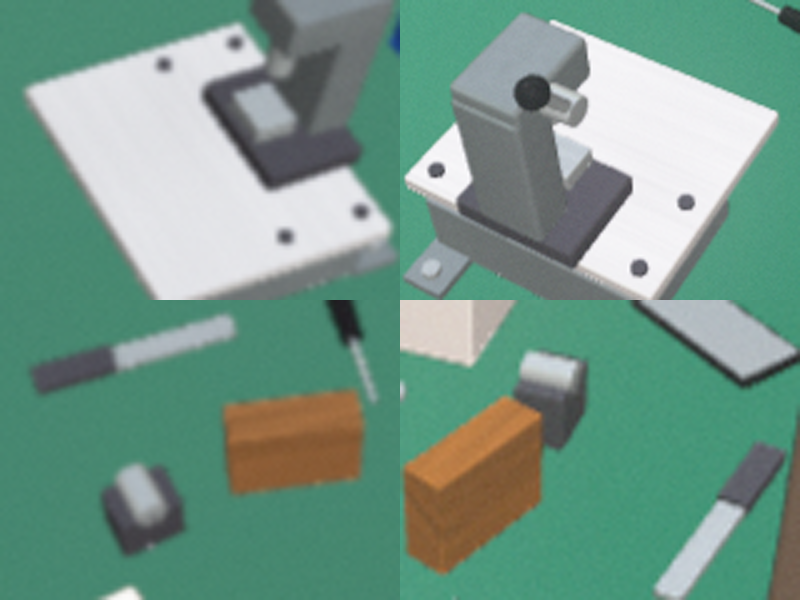

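The crop confirms the choice: a steel bar with a darker handle (blade tip towards the plate), the fulcrum with a bright ridge, and the tall packer. Next I turn the visible corners into poses.

```bash
python3 - <<'E'
from h import *
np.set_printoptions(precision=4,suppress=True)
a=grab_frame("scene");b=grab_frame("side")
S=lambda u,v:(205+u/4,200+(v-300)/4)
D=lambda u,v:(240+(u-400)/4,160+(v-300)/4)
P=lambda u,v:(325+u/4,140+v/4)
Q=lambda u,v:(120+(u-400)/2.5,240+v/2.5)
def sh(n,p,l,z): print(n,[np.round(ray(p,x,z)[:2],4) for x in l])
sh("plate scene A B C D",a,[P(25,92),P(158,300),P(240,25),P(392,232)],.101)
sh("plate side A B D C",b,[Q(778,113),Q(550,22),Q(405,182),Q(652,298)],.101)
sh("bar sc",a,[S(33,368),S(40,393),S(230,315),S(236,335),S(113,347),S(118,370)],.006)
sh("bar sd",b,[D(765,443),D(785,458),D(655,590),D(680,600),D(721,500),D(741,512)],.006)
sh("pk top sc",a,[S(225,405),S(358,390),S(362,425),S(228,438)],.091)
sh("pk top sd",b,[D(405,463),D(507,398),D(541,435),D(441,488)],.091)
sh("ful ridge sc",a,[S(128,467),S(156,522)],.066)
sh("ful ridge sd",b,[D(520,368),D(580,368)],.066)
sh("ful foot sc",a,[S(122,555),S(184,530)],.0)
for p in(a,b):
  for q,z in(("bar_center",.006),):
    for d in silhouettes(q,p)[:2]:
      ys,xs=np.nonzero(d["pixels"]); w=np.array([ray(p,(x,y),z)[:2] for x,y in zip(xs,ys)],np.float32); r=cv2.minAreaRect(w); print(q,r)
E
```

```text
plate scene A B C D [array([0.3768, 0.1269]), array([0.6426, 0.1496]), array([0.3553, 0.367 ]), array([0.6348, 0.3859])]
plate side A B D C [array([0.364 , 0.1338]), array([0.6401, 0.1591]), array([0.6167, 0.3954]), array([0.3444, 0.3692])]
bar sc [array([ 0.4269, -0.3641]), array([ 0.4571, -0.3638]), array([ 0.421 , -0.1668]), array([ 0.4458, -0.1679]), array([ 0.4252, -0.2852]), array([ 0.4527, -0.287 ])]
bar sd [array([ 0.4459, -0.3716]), array([ 0.4227, -0.363 ]), array([ 0.4353, -0.1656]), array([ 0.4136, -0.1663]), array([ 0.4425, -0.2868]), array([ 0.4219, -0.2825])]
pk top sc [array([ 0.5756, -0.2138]), array([ 0.5945, -0.0966]), array([ 0.6305, -0.105 ]), array([ 0.6095, -0.2207])]
pk top sd [array([ 0.6247, -0.1051]), array([ 0.6029, -0.2145]), array([ 0.5554, -0.1898]), array([ 0.5851, -0.0957])]
ful ridge sc [array([ 0.5975, -0.3089]), array([ 0.6579, -0.2992])]
ful ridge sd [array([ 0.6332, -0.281 ]), array([ 0.5913, -0.308 ])]
ful foot sc [array([ 0.6442, -0.3307]), array([ 0.6357, -0.2714])]
bar_center ((0.38028043508529663, -0.6655866503715515), (0.02921847440302372, 0.19183816015720367), 84.50062561035156)
bar_center ((0.43547987937927246, -0.2688252329826355), (0.03760424628853798, 0.19887852668762207), 2.024054527282715)
bar_center ((0.17425379157066345, -0.29883238673210144), (0.1003008484840393, 0.041213180869817734), 9.202963829040527)
bar_center ((0.4327832758426666, -0.26405069231987), (0.02928447350859642, 0.20658710598945618), 4.519946098327637)
```

```bash
cat >> h.py <<'E'
np.set_printoptions(precision=4,suppress=True)
def Rd(psi,pitch=0):
    "tool down, jaws along yaw psi; pitch = turn about tool x"
    x=np.array([np.cos(psi),np.sin(psi),0]);y=np.array([0,0,-1.]);return R.from_matrix(np.c_[x,y,np.cross(x,y)])*R.from_euler("x",pitch)
def delta(pos,rot,st=None):
    st=st or get_state();r=R.from_quat(st["tcp_rot"]);t=r.inv().apply(np.array(pos)-st["eef_pos"])*1000
    return np.round(t,1),np.round((r.inv()*rot).as_rotvec(),3)
def jaw(st=None):
    st=st or get_state();M=R.from_quat(st["tcp_rot"]).as_matrix();return np.arctan2(M[1,0],M[0,0])
E
python3 - <<'E'
from h import *
import station
print([n for n in dir(station) if not n.startswith("__")], getattr(station,"nose_length",None))
p=grab_frame("wrist");print(np.array(p["tool_from_camera"]),p["fov_y"])
s=get_state();print(R.from_quat(s["tcp_rot"]).as_matrix(),jaw(s))
for psi in(0.15,.15+np.pi):print(psi,delta([.60,-.26,.26],Rd(psi)))
a=grab_frame("scene")
for d in silhouettes("screwdriver",a)[:1]:
  ys,xs=np.nonzero(d["pixels"]); w=np.array([ray(a,(x,y),.01)[:2] for x,y in zip(xs,ys)],np.float32);print(w.min(0),w.max(0),cv2.minAreaRect(w))
E
```

```text
['Unreachable', 'get_state', 'grab_frame', 'nose_length', 'sign_off', 'silhouettes', 'tip_of'] 0.019
[[ 1.      0.0001  0.0008 -0.0004]
 [ 0.0008  0.3208 -0.9471 -0.1516]
 [-0.0004  0.9471  0.3208  0.0828]
 [ 0.      0.      0.      1.    ]] 58.5690343455244
[[ 0.3874  0.0001  0.9219]
 [-0.9219 -0.      0.3874]
 [ 0.0001 -1.      0.    ]] -1.1730216801376443
0.15 (array([-152.9,  -38. ,  452.4]), array([ 0.   , -1.323,  0.   ]))
3.291592653589793 (array([-152.9,  -38. ,  452.4]), array([-0.   ,  1.819,  0.   ]))
```

{"method": "carry_out", "body": {"deltas": [[0,-50,0,0,0,0,0],[0,-100,0,0,0,0,0],[0,-140,20,0,-0.1,0,0],[-190,-140,468,0,-1.27,0,0],[-190,-140,468,0,-1.27,0,0],[-190,-140,468,0,-1.27,0,0],[-190,-140,468,0,-1.27,0,0],[-190,-140,468,0,-1.27,0,0],[-190,-140,468,0,-1.27,0,0],[-190,-140,468,0,-1.27,0,0],[-190,-140,468,0,-1.27,0,0],[-190,-78,468,0,-1.27,0,0],[-190,-78,468,0,-1.27,0,0],[-190,-78,468,0,-1.27,0,0],[-190,-78,468,0,-1.27,0,0],[-190,-78,468,0,-1.27,0,0],[-190,-78,468,0,-1.27,0,0]]}}

```text
time_s: 3.35
eef_pos: [0.5996, -0.221, 0.3013]
tcp_rot: [0.707, 0.034, -0.033, -0.706]
wrist_force: [-0.5, -0.1, 0.1]
opening: 0.0852
```

```bash
python3 - <<'E'
from h import *
s=get_state();p=grab_frame("wrist");save(p,"w1.png");print(s["time_s"],s["eef_pos"],jaw(s),s["joint_positions"])
for q,z in dict(bar_center=.004,fulcrum_center=.035,packer_center=.0455,screwdriver=.01).items():
    for d in tip_of(q,p)[:3]: print(q,round(d["p"],2),np.round(d["xy"],1),ray(p,d["xy"],z,s)[:2])
E
```

```text
3.35 [ 0.5996 -0.221   0.3013] 0.0955749551396169 [-0.4563  0.4476  1.4159 -0.0002  1.2761 -0.5518]
bar_center 0.75 [138.8 177.2] [ 0.4325 -0.2668]
fulcrum_center 0.79 [284.6 226. ] [ 0.6158 -0.3019]
```

View pics/w1.png

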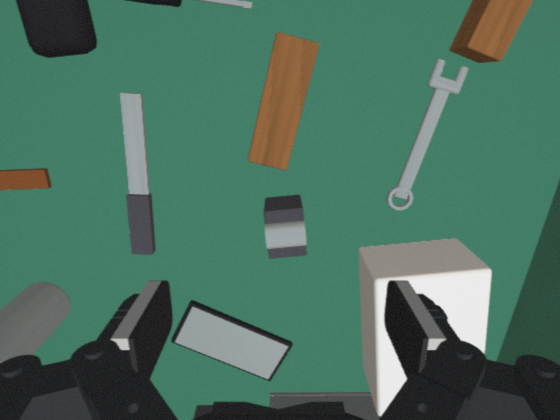

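The wrist view shows the bar at (122..154, 94..254) with its tip up the picture (+y), the fulcrum at (285,226) and the packer top at (249..318, 33..168). The white box at (425,330) is close to the right-hand finger.

```bash
python3 - <<'E'
from h import *
s=get_state();p=grab_frame("wrist")
r=lambda l,z:np.array([ray(p,x,z,s)[:2] for x in l])
def rep(n,l,z):
    w=r(l,z);print(n,w.tolist() and np.round(w,4).tolist())
    return w
w=rep("packer top",[(278,33),(318,43),(287,168),(249,157)],.091);d=(w[0]+w[1]-w[2]-w[3])/2;print(w.mean(0),np.linalg.norm(d),np.arctan2(d[1],d[0]),np.linalg.norm(w[1]-w[0]))
w=rep("bar",[(122,94),(141,94),(154,251),(132,254)],.010);d=(w[0]+w[1]-w[2]-w[3])/2;print(w.mean(0),np.linalg.norm(d),np.arctan2(d[1],d[0]))
w=rep("ridge",[(264,222),(304,220),(306.5,247),(268,249)],.066);print(w.mean(0),np.arctan2(*(w[1]-w[0])[::-1]),np.linalg.norm(w[1]-w[0]))
w=rep("shoulder/foot far",[(265,198),(302,196)],.04)
box=rep("box top",[(360,248),(458,240),(488,268),(370,282)],.09)
print(delta([.616,-.302,.2],Rd(.1)))
# screwdriver
for d in silhouettes("screwdriver",p)[:2]: print(d["p"],d["bbox"])
rep("sd tip",[(251,6),(181,4)],.005)
E
```

```text
packer top [[0.5882, -0.0981], [0.6243, -0.1027], [0.6086, -0.2177], [0.5707, -0.2104]]
[ 0.598  -0.1572] 0.11484820959939787 1.425542286231551 0.03636551384762694
bar [[0.418, -0.1687], [0.4394, -0.1666], [0.452, -0.3613], [0.4235, -0.3684]]
[ 0.4333 -0.2662] 0.19742291066571097 1.6167642457909817
ridge [[0.5908, -0.2861], [0.6345, -0.2795], [0.6411, -0.3116], [0.5981, -0.3182]]
[ 0.6161 -0.2989] 0.14877221212750155 0.04414252636572359
shoulder/foot far [[0.5895, -0.2665], [0.6316, -0.26]]
box top [[0.6947, -0.2965], [0.7959, -0.2776], [0.8364, -0.3068], [0.7123, -0.3359]]
(array([  8.2, 100.4, -83. ]), array([ 0.   , -0.004,  0.001]))
0.69 [188.3, 4.5, 122.8, 9.1]
0.21 [280.6, 101.0, 75.0, 139.9]
sd tip [[0.5563, -0.0653], [0.482, -0.0705]]
```

{"method": "carry_out", "body": {"deltas": [[9,50,-40,0,-0.054,0,0],[9,100,-80,0,-0.054,0,0],[9,150,-80,0,-0.054,0,0],[9,190,-80,0,-0.054,0,0],[9,225,-80,0,-0.054,0,0],[9,245,-80,0,-0.054,0,0],[9,258,-80,0,-0.054,0,0],[9,258,-80,0,-0.054,0,0],[9,258,-80,0,-0.054,0,80],[9,258,-80,0,-0.054,0,255],[9,258,-80,0,-0.054,0,255],[9,258,-80,0,-0.054,0,255],[9,258,-80,0,-0.054,0,255],[9,258,-80,0,-0.054,0,255]]}}

```text
time_s: 5.1
eef_pos: [0.6169, -0.2992, 0.0443]
tcp_rot: [0.706, 0.054, -0.053, -0.705]
wrist_force: [-2.5, 0.1, 8.6]
opening: 0.0436
```

```bash
python3 - <<'E'
from h import *
s=get_state();print(s["eef_pos"],jaw(s),s["opening"],s["wrist_force"])
print(delta([.460,.099,.06],Rd(.088)))
print(delta([.460,.099,.25],Rd(.088)))
E
```

```text
[ 0.6169 -0.2992  0.0443] 0.15072881729465487 0.04358643505685874 [-2.525   0.1308  8.5759]
(array([-95.3, -16.6, 417.2]), array([0.002, 0.063, 0.002]))
(array([ -95. , -206.6,  416.9]), array([0.002, 0.063, 0.002]))
```

{"method": "carry_out", "body": {"deltas": [[0,-30,0,0,0,0,255],[0,-80,0,0,0,0,255],[0,-130,30,0,0.01,0,255],[-30,-160,80,0,0.063,0,255],[-95,-200,300,0,0.063,0,255],[-95,-200,300,0,0.063,0,255],[-95,-200,360,0,0.063,0,255],[-95,-180,380,0,0.063,0,255],[-95,-160,380,0,0.063,0,255],[-95,-160,380,0,0.063,0,255],[-95,-160,380,0,0.063,0,255],[-95,-160,380,0,0.063,0,255],[-95,-160,380,0,0.063,0,255],[-95,-160,380,0,0.063,0,255]]}}

```text
time_s: 6.5
eef_pos: [0.4658, 0.062, 0.2036]
tcp_rot: [0.707, 0.032, -0.03, -0.706]
wrist_force: [-0.6, 0.0, -7.1]
opening: 0.0434
```

```bash
python3 - <<'E'
from h import *
s=get_state();p=grab_frame("wrist");save(p,"w2.png");print(s["time_s"],s["eef_pos"],jaw(s),s["opening"],s["wrist_force"])
for q,z in dict(toe=.083,bed=0,fulcrum_center=s["eef_pos"][2]-.009).items():
    for d in tip_of(q,p)[:2]: print(q,round(d["p"],2),np.round(d["xy"],1),ray(p,d["xy"],z,s)[:2])
E
```

```text
6.5 [0.4658 0.062  0.2036] 0.0874765394683068 0.04337456063800078 [-0.6013  0.0083 -7.1098]
toe 0.7 [341.7  92.3] [0.5037 0.1409]
bed 0.7 [328.1  88.4] [0.5049 0.1419]
fulcrum_center 0.62 [275.9 273.3] [0.4653 0.0572]
```

View pics/w2.png

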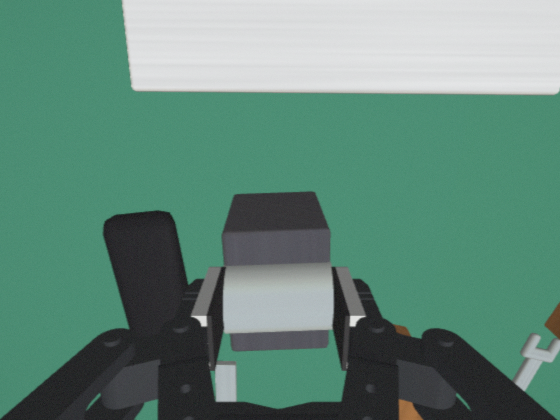

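The wrist view shows the fulcrum held upright and square at (277,280), and the toe edge as a level line at row 92 from (133,90) to (557,93).

```bash
python3 - <<'E'
from h import *
s=get_state();p=grab_frame("wrist")
A,B=ray(p,(133,88),.101,s)[:2],ray(p,(557,91),.101,s)[:2]
A2,B2=ray(p,(136,92),.083,s)[:2],ray(p,(552,94.5),.083,s)[:2]
m=(A+B)/2;an=np.arctan2(*(B-A)[::-1]);print("toe top",A,B,m,an,np.linalg.norm(B-A));print(A2,B2)
zt=s["eef_pos"][2]-.0443+.066
for v in(264,297,332): print(v,ray(p,(277,v),zt,s)-s["eef_pos"])
ux=np.array([-np.sin(an),np.cos(an)]);uy=-np.array([np.cos(an),np.sin(an)])
g=m-.04*ux+.05*uy;print("goal",g,"bedx",ux)
print(delta([*g,.046],Rd(an)))
E
```

```text
toe top [0.3661 0.132 ] [0.6398 0.1538] [0.5029 0.1429] 0.07935739440084688 0.2745858852448787
[0.3615 0.1286] [0.6499 0.1518]
264 [-0.0018  0.0161  0.0217]
297 [-0.0006  0.0015  0.0217]
332 [ 0.0008 -0.015   0.0217]
goal [0.4562 0.099 ] bedx [-0.0793  0.9969]
(array([ -6.6, 157.3,  38.1]), array([0.002, 0.007, 0.002]))
```

{"method": "carry_out", "body": {"deltas": [[-7,40,28,0,0.007,0,255],[-7,85,28,0,0.007,0,255],[-7,120,28,0,0.007,0,255],[-7,143,28,0,0.007,0,255],[-7,153,28,0,0.007,0,255],[-7,158,28,0,0.007,0,255],[-7,158.5,28,0,0.007,0,255],[-7,159,28,0,0.007,0,255],[-7,159,28,0,0.007,0,255],[-7,159,28,0,0.007,0,100],[-7,159,28,0,0.007,0,0],[-7,159,28,0,0.007,0,0],[-7,159,28,0,0.007,0,0],[-7,120,28,0,0.007,0,0],[-7,75,28,0,0.007,0,0],[-7,30,18,0,0.007,0,0],[-7,0,-10,0,0.007,0,0],[-7,0,-10,0,0.007,0,0],[-7,0,-10,0,0.007,0,0]]}}

```text
time_s: 8.65
eef_pos: [0.4596, 0.051, 0.2038]
tcp_rot: [0.707, 0.029, -0.027, -0.706]
wrist_force: [-0.2, -0.0, -0.2]
opening: 0.0854
```

```bash
python3 - <<'E'
from h import *
s=get_state();p=grab_frame("wrist");save(p,"w3.png");print(s["time_s"],s["eef_pos"],jaw(s),s["opening"],s["wrist_force"])
for d in tip_of("fulcrum_center",p)[:2]: print(round(d["p"],2),np.round(d["xy"],1),ray(p,d["xy"],.035,s)[:2])
hsv=cv2.cvtColor(p["img"],cv2.COLOR_RGB2HSV)
# bar target: grip point 70 behind centre
c=np.array([.4333,-.2662]);d=np.array([np.cos(1.617),np.sin(1.617)]);g=c-.07*d;print(g)
print(delta([*g,.2],Rd(1.617-np.pi/2)));print(delta([*g,.022],Rd(1.617-np.pi/2)))
E
```

```text
8.65 [0.4596 0.051  0.2038] 0.07844383032514729 0.08540058951447588 [-0.2341 -0.0148 -0.19  ]
0.79 [276.7 143.9] [0.4567 0.0826]
[ 0.4365 -0.3361]
(array([ -53.4,    3.1, -384.7]), array([0.001, 0.033, 0.   ]))
(array([ -53.4,  181.1, -384.4]), array([0.001, 0.033, 0.   ]))
```

View pics/w3.png

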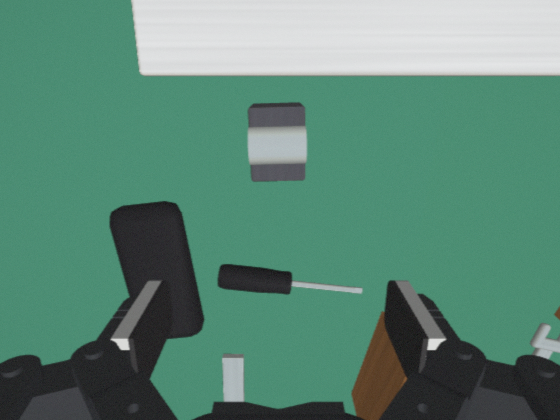

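The fulcrum stands square at (277,143), and the screwdriver at (290,280) is untouched. Now I fetch the bar.

{"method": "carry_out", "body": {"deltas": [[-10,0,-50,0,0.005,0,0],[-53,0,-380,0,0.033,0,0],[-53,0,-384,0,0.033,0,0],[-53,0,-384,0,0.033,0,0],[-53,0,-384,0,0.033,0,0],[-53,0,-384,0,0.033,0,0],[-53,0,-384,0,0.033,0,0],[-53,0,-384,0,0.033,0,0],[-53,20,-384,0,0.033,0,0],[-53,60,-384,0,0.033,0,60],[-53,105,-384,0,0.033,0,100],[-53,140,-384,0,0.033,0,100],[-53,165,-384,0,0.033,0,100],[-53,178,-384,0,0.033,0,100],[-53,181,-384,0,0.033,0,100],[-53,181,-384,0,0.033,0,100]]}}

```text
time_s: 10.35
eef_pos: [0.437, -0.3355, 0.022]
tcp_rot: [0.707, 0.017, -0.017, -0.707]
wrist_force: [-0.9, -0.3, -0.3]
opening: 0.0522
```

```bash
python3 - <<'E'
from h import *
s=get_state();p=grab_frame("wrist");save(p,"w4.png");print(s["time_s"],s["eef_pos"],jaw(s),s["opening"],s["wrist_force"])
E
```

```text
10.35 [ 0.437  -0.3355  0.022 ] 0.046987512277492684 0.052172538868244175 [-0.8661 -0.2737 -0.3164]
```

View pics/w4.png

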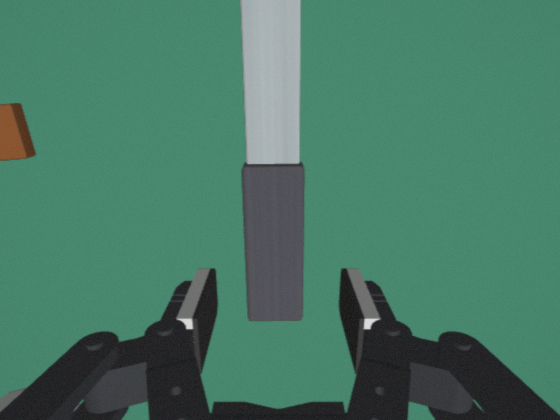

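The fingers straddle the handle evenly: handle at cols 245–303, its end at row 320. I close and lift.

{"method": "carry_out", "body": {"deltas": [[0,0,0,0,0,0,255],[0,0,0,0,0,0,255],[0,0,0,0,0,0,255],[0,0,0,0,0,0,255],[0,0,0,0,0,0,255],[0,-30,0,0,0,0,255],[0,-80,0,0,0,0,255],[0,-130,0,0,0,0,255],[0,-150,0,0,0,0,255],[0,-150,0,0,0,0,255],[0,-150,0,0,0,0,255]]}}

```text
time_s: 11.5
eef_pos: [0.4369, -0.3353, 0.1724]
tcp_rot: [0.708, 0.017, -0.016, -0.706]
wrist_force: [0.0, -0.7, -1.2]
opening: -0.0003
```

```bash
python3 - <<'E'
from h import *
s=get_state();p=grab_frame("wrist");save(p,"w5.png");print(s["time_s"],s["eef_pos"],jaw(s),s["opening"],s["wrist_force"],s["moment"])
# bar geometry in tool frame: top of handle at tool y ~ .022-.014=.008
f,_=cam(p,s);T=np.array(p["tool_from_camera"])
print("tcp px",proj(p,s["eef_pos"],s))
d=silhouettes("bar_center",p)[:1]
for q in d: print(q["p"],q["bbox"]); 
ys,xs=np.nonzero(d[0]["pixels"]);print([ (v,int(xs[ys==v].min()),int(xs[ys==v].max())) for v in range(ys.min(),ys.max(),30)])
for v in(165,320): print(v,(ray(p,(274,v),s["eef_pos"][2]-.008,s)-s["eef_pos"]))
E
```

```text
11.5 [ 0.4369 -0.3353  0.1724] 0.04688727207830975 -0.0002560548383011556 [ 0.0291 -0.729  -1.172 ] [ 0.0024 -0.023   0.0102]
tcp px [278.0373 273.8461]
0.91 [73.8, 115.0, 147.5, 46.9]
[(92, 122, 122), (122, 0, 142)]
165 [-0.004   0.0485 -0.008 ]
320 [-0.0006 -0.0305 -0.008 ]
```

View pics/w5.png

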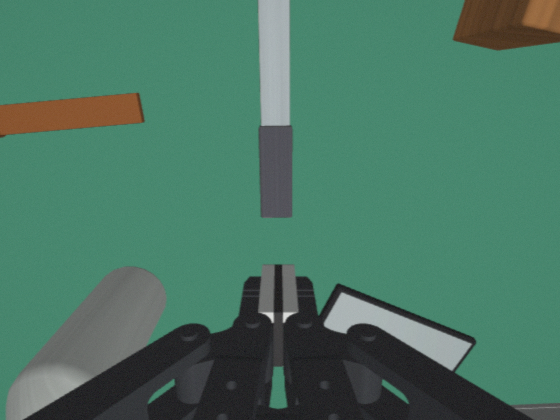

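The grasp missed: the bar still lies on the bench (handle end at row 217) and the fingers are shut above it. The pads sat too high. I go lower and check the opening before lifting.

{"method": "carry_out", "body": {"deltas": [[0,0,0,0,0,0,100],[0,50,0,0,0,0,100],[0,90,0,0,0,0,100],[0,125,5,0,0,0,100],[0,145,5,0,0,0,100],[0,154,5,0,0,0,100],[0,158,5,0,0,0,100],[0,158,5,0,0,0,100]]}}

```text
time_s: 12.4
eef_pos: [0.4364, -0.3302, 0.0133]
tcp_rot: [0.707, 0.016, -0.017, -0.707]
wrist_force: [-0.3, -0.2, -1.1]
opening: 0.052
```

```bash
python3 - <<'E'
from h import *
s=get_state();p=grab_frame("wrist");print(s["time_s"],s["eef_pos"],s["opening"],s["wrist_force"])
i=p["img"];print("col 274 gray rows",[(v,int(i[v,274].sum()/3)) for v in range(150,345,15)])
E
```

```text
12.4 [ 0.4364 -0.3302  0.0133] 0.05197339008109704 [-0.3162 -0.2002 -1.0991]
col 274 gray rows [(150, 179), (165, 179), (180, 97), (195, 86), (210, 88), (225, 85), (240, 87), (255, 87), (270, 87), (285, 87), (300, 86), (315, 82), (330, 84)]
```

{"method": "carry_out", "body": {"deltas": [[0,0,0,0,0,0,140],[0,0,0,0,0,0,170],[0,0,0,0,0,0,255],[0,0,0,0,0,0,255],[0,0,0,0,0,0,255],[0,0,0,0,0,0,255]]}}

```text
time_s: 13.05
eef_pos: [0.4365, -0.3304, 0.0139]
tcp_rot: [0.707, 0.016, -0.017, -0.707]
wrist_force: [0.5, 0.8, -0.3]
opening: -0.0001
```

```bash
python3 - <<'E'
from h import *
s=get_state();a=grab_frame("scene");w=grab_frame("wrist");b=grab_frame("side");print(s["eef_pos"],s["opening"])
x,y=map(int,proj(a,[.436,-.30,.02]));c=a["img"][y-38:y+37,x-50:x+50]
x,y=map(int,proj(b,[.436,-.30,.02]));d=b["img"][y-38:y+37,x-50:x+50]
f=lambda i,w,h:cv2.resize(i[:,:,::-1],(w,h),interpolation=cv2.INTER_CUBIC)
cv2.imwrite("pics/c2.png",np.hstack([f(w["img"],400,300),np.zeros((300,0,3),np.uint8),f(c,400,300)]))
cv2.imwrite("pics/c2.png",np.vstack([cv2.imread("pics/c2.png"),np.hstack([f(d,400,300),f(w["img"][120:345,130:430],400,300)])]))
E
```

```text
[ 0.4365 -0.3304  0.0139] -0.00012189209161482244
```

View pics/c2.png

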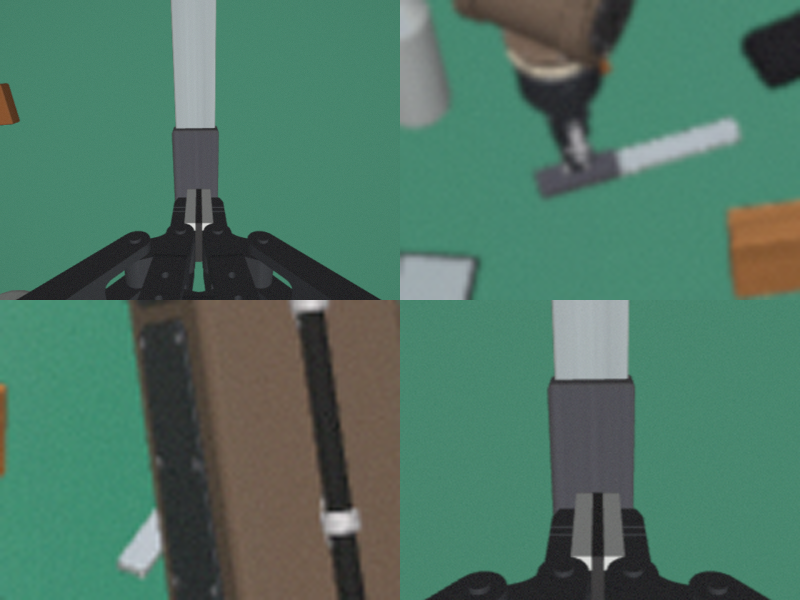

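The fingers shut right above the handle. From the pad gap in w4, the real fingertips sit roughly 15 mm behind the reported TCP rather than 19 mm ahead. So I go lower in small steps and watch the force.

{"method": "carry_out", "body": {"deltas": [[0,-40,0,0,0,0,100],[0,-40,0,0,0,0,100],[0,-40,0,0,0,0,100],[0,-10,0,0,0,0,100],[0,8,0,0,0,0,100],[0,15,0,0,0,0,100],[0,19,0,0,0,0,100],[0,22,0,0,0,0,100],[0,22,0,0,0,0,100]]}}

```text
time_s: 14.1
eef_pos: [0.4366, -0.3304, -0.0081]
tcp_rot: [0.707, 0.016, -0.017, -0.707]
wrist_force: [0.9, 0.3, 0.1]
opening: 0.0519
```

{"method": "carry_out", "body": {"deltas": [[0,0,0,0,0,0,150],[0,0,0,0,0,0,170],[0,0,0,0,0,0,255],[0,0,0,0,0,0,255],[0,0,0,0,0,0,255]]}}

```text
time_s: 14.6
eef_pos: [0.4366, -0.3306, -0.0072]
tcp_rot: [0.707, 0.017, -0.017, -0.706]
wrist_force: [-3.4, 0.1, 7.3]
opening: 0.0263
```

Gripped this time (opening 26 mm). I lift and check.

{"method": "carry_out", "body": {"deltas": [[0,-15,0,0,0,0,255],[0,-40,0,0,0,0,255],[0,-85,0,0,0,0,255],[0,-130,0,0,0,0,255],[0,-160,0,0,0,0,255],[0,-160,0,0,0,0,255],[0,-160,0,0,0,0,255]]}}

```text
time_s: 15.3
eef_pos: [0.4363, -0.3301, 0.1527]
tcp_rot: [0.708, 0.017, -0.017, -0.706]
wrist_force: [-0.5, 0.9, -4.3]
opening: 0.0263
```

```bash
cat >> h.py <<'E'
TOE=np.array([.504,.143]);AN=.0795
UX=np.array([-np.sin(AN),np.cos(AN)]);UY=-np.array([np.cos(AN),np.sin(AN)])
def bed(x,y,z): return np.r_[TOE+x*UX+y*UY,z]
def tobed(p): d=np.array(p[:2])-TOE; return np.round([d@UX,d@UY],4)
E
python3 - <<'E'
from h import *
s=get_state();p=grab_frame("wrist");print(s["time_s"],s["eef_pos"],s["opening"],s["wrist_force"],s["moment"],jaw(s))
i=p["img"].astype(int)
# bar direction in tool frame: edges along rows by colour not green
f,_=cam(p,s);T=np.array(p["tool_from_camera"])
for v in range(5,260,25):
    r=i[v];m=np.nonzero((np.abs(r[:,1]-r[:,0])<25)&(np.arange(560)>200)&(np.arange(560)<350))[0]
    if len(m): print(v,m.min(),m.max(),m.max()-m.min(),r[(m.min()+m.max())//2])
print("tcp",tobed([.4596,.089]),"approach",delta(bed(-.234,.048,.13),Rd(AN,-.05)),delta(bed(-.134,.048,.065),Rd(AN,-.05)))
E
```

```text
15.3 [ 0.4363 -0.3301  0.1527] 0.026273445554338165 [-0.5028  0.9035 -4.3407] [-0.0999 -0.0458 -0.0521] 0.047512301220913926
5 237 308 71 [173 179 182]
30 238 308 70 [172 182 184]
55 239 308 69 [174 184 186]
80 241 308 67 [174 184 185]
105 242 307 65 [171 184 184]
130 243 307 64 [173 182 185]
155 244 307 63 [174 185 187]
180 245 307 62 [175 185 188]
205 240 313 73 [82 83 92]
230 241 312 71 [85 86 92]
255 242 312 70 [90 89 97]
tcp [-0.0503  0.0485] approach (array([ 49.9,  21.6, 233.7]), array([-0.049, -0.032, -0.002])) (array([ 46.7,  86.5, 333.7]), array([-0.049, -0.032, -0.002]))
```

{"method": "carry_out", "body": {"deltas": [[10,0,40,-0.01,-0.01,0,255],[30,0,120,-0.03,-0.02,0,255],[50,0,220,-0.049,-0.032,0,255],[50,0,220,-0.049,-0.032,0,255],[50,0,220,-0.049,-0.032,0,255],[50,20,220,-0.049,-0.032,0,255],[50,40,220,-0.049,-0.032,0,255],[50,65,220,-0.049,-0.032,0,255],[50,78,225,-0.049,-0.032,0,255],[50,80,225,-0.049,-0.032,0,255],[50,80,225,-0.049,-0.032,0,255]]}}

```text
time_s: 16.45
eef_pos: [0.4748, -0.1027, 0.0706]
tcp_rot: [0.724, 0.027, -0.029, -0.689]
wrist_force: [0.4, -0.4, -3.8]
opening: 0.0264
```

```bash
python3 - <<'E'
from h import *
s=get_state();p=grab_frame("wrist");save(p,"w6.png");print(s["time_s"],s["eef_pos"],tobed(s["eef_pos"]),s["wrist_force"])
print(delta(bed(-.134,.048,.071),Rd(AN,-.05)))
i=p["img"]
a=grab_frame("scene");x,y=map(int,proj(a,[.46,.05,.08]));c=a["img"][y-56:y+56,x-75:x+75]
f=lambda i,w,h:cv2.resize(i[:,:,::-1],(w,h),interpolation=cv2.INTER_CUBIC)
cv2.imwrite("pics/c3.png",np.hstack([f(i,400,300),f(c,400,300)]))
E
```

```text
16.45 [ 0.4748 -0.1027  0.0706] [-0.2426  0.0486] [ 0.4366 -0.3988 -3.8029]
(array([  0.3,  -5. , 108.7]), array([-0.001,  0.   , -0.003]))
```

View pics/c3.png

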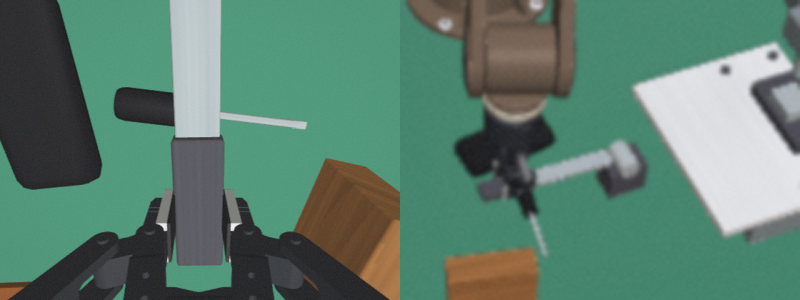

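The bar is level, aimed at the ridge, with its tip just short of it. I slide it in.

{"method": "carry_out", "body": {"deltas": [[0,-1,20,0,0,0,255],[0,-2,45,0,0,0,255],[0,-3,70,0,0,0,255],[0,-4,90,0,0,0,255],[0,-5,104,0,0,0,255],[0,-5,109,0,0,0,255],[0,-5,109,0,0,0,255]]}}

```text
time_s: 17.25
eef_pos: [0.4669, 0.0059, 0.0716]
tcp_rot: [0.724, 0.029, -0.028, -0.689]
wrist_force: [0.1, -0.0, -4.4]
opening: 0.0262
```

```bash
python3 - <<'E'
from h import *
s=get_state();print(s["time_s"],s["eef_pos"],tobed(s["eef_pos"]),s["wrist_force"])
# lever poses: ridge axis at bed x=-.0503, z=.055, r=.015; underside at tool y=-.0072; grip 84 behind contact at level
for pt in (0,.05,.1,.15,.2,.25,.3):
    n=np.array([-np.sin(pt),np.cos(pt)]);t=np.array([np.cos(pt),np.sin(pt)])
    C=np.array([-.0503,.055]);q=C+.015*n          # tangent point on ridge
    u=q-.084*t                                    # underside below grip
    tcp=u-.0072*n                                 # tool y points -n ; underside is -.0072 in tool y -> tcp is below underside
    tip=q+.080*t+.008*n
    th=(tip[1]-.083)/(.2-tip[0])
    print(pt,"tcp",tcp,"tip",tip,"theta",round(th,4),*delta(bed(tcp[0],.048,tcp[1]),Rd(AN,pt),s))
E
```

```text
17.25 [0.4669 0.0059 0.0716] [-0.1337  0.0479] [ 0.0995 -0.0368 -4.4169]
0 tcp [-0.1343  0.0628] tip [0.0297 0.078 ] theta -0.0294 [-0.1  8.8 -0.2] [ 0.05   0.001 -0.001]
0.05 tcp [-0.1346  0.0586] tip [0.0285 0.082 ] theta -0.006 [-0.1 13.  -0.3] [ 0.1    0.001 -0.001]
0.1 tcp [-0.1347  0.0544] tip [0.027  0.0859] theta 0.0166 [-0.1 17.3 -0.1] [ 0.15   0.001 -0.001]
0.15 tcp [-0.1345  0.0502] tip [0.0254 0.0897] theta 0.0383 [-0.1 21.5  0.2] [ 0.2    0.001 -0.001]
0.2 tcp [-0.1342  0.046 ] tip [0.0235 0.0934] theta 0.0591 [-0.1 25.6  0.8] [ 0.25   0.001 -0.001]
0.25 tcp [-0.1336  0.0418] tip [0.0215 0.0971] theta 0.0789 [-0.1 29.8  1.5] [ 0.3    0.001 -0.001]
0.3 tcp [-0.1329  0.0376] tip [0.0193 0.1006] theta 0.0975 [-0.1 33.9  2.5] [ 0.35   0.001 -0.001]
```

{"method": "carry_out", "body": {"deltas": [[0,5,0,0.025,0,0,255],[0,9,0,0.05,0,0,255],[0,13,0,0.1,0,0,255],[0,15,0,0.125,0,0,255],[0,17,0,0.15,0,0,255],[0,19.5,0,0.175,0,0,255],[0,21.5,0,0.2,0,0,255],[0,21.5,0,0.2,0,0,255]]}}

```text
time_s: 18.05
eef_pos: [0.4672, 0.0056, 0.0517]
tcp_rot: [-0.65, -0.025, 0.03, 0.759]
wrist_force: [-1.3, 23.1, 24.0]
opening: 0.0261
```

```bash
python3 - <<'E'
from h import *
s=get_state();print(s["wrist_force"],s["moment"],tobed(s["eef_pos"]))
for c in("scene","side"):
  p=grab_frame(c)
  for d in tip_of("toe",p)[:1]: print(c,d["p"],d["xy"],"exp down",proj(p,[*TOE,.083]),"exp up8",proj(p,[*TOE,.091]))
print(delta(bed(-.1331,.048,.0392),Rd(AN,.28),s))
E
```

```text
[-1.2804 23.0873 24.0294] [3.8348 0.2468 0.0622] [-0.134   0.0476]
scene 0.91 [345.6, 190.3] exp down [347.0405 189.3775] exp up8 [347.3327 188.053 ]
side 0.72 [225.6, 268.8] exp down [224.5279 269.8362] exp up8 [224.3414 267.7873]
(array([-0.4, 12.5, -1. ]), array([ 0.126, -0.001, -0.   ]))
```

{"method": "carry_out", "body": {"deltas": [[0,2,2,0.025,0,0,255],[0,4.5,2,0.05,0,0,255],[0,7,2,0.075,0,0,255],[0,9.5,2,0.1,0,0,255],[0,12.5,2,0.126,0,0,255],[0,12.5,2,0.126,0,0,255],[0,12.5,2,0.126,0,0,255]]}}

```text
time_s: 18.95
eef_pos: [0.4676, 0.0093, 0.0417]
tcp_rot: [-0.601, -0.024, 0.031, 0.798]
wrist_force: [-2.1, 5.9, 28.0]
opening: 0.0262
```

```bash
python3 - <<'E'
from h import *
s=get_state();print(s["wrist_force"],s["moment"],tobed(s["eef_pos"]),R.from_quat(s["tcp_rot"]).as_matrix()[2])
for c in("scene","side"):
  p=grab_frame(c);save(p,c+"_up.png")
  for d in tip_of("toe",p)[:1]: print(c,d["p"],d["xy"],"exp down",proj(p,[*TOE,.083]),"exp up8",proj(p,[*TOE,.091]))
p=grab_frame("scene");q=cv2.imread("pics/scene0.png")
c=lambda i:cv2.resize(i[140:230,320:440],(400,300),interpolation=cv2.INTER_CUBIC)
a,b=cv2.imread("pics/side0.png"),cv2.imread("pics/side_up.png")
e=lambda i:cv2.resize(i[235:355,150:310],(400,300),interpolation=cv2.INTER_CUBIC)
cv2.imwrite("pics/c4.png",np.vstack([np.hstack([c(q),c(p["img"][:,:,::-1])]),np.hstack([e(a),e(b)])]))
E
```

```text
[-2.145   5.8648 27.9962] [2.3744 0.4974 0.1967] [-0.1303  0.0469] [ 0.0022 -0.9609  0.2768]
scene 0.7 [346.5, 187.7] exp down [347.0405 189.3775] exp up8 [347.3327 188.053 ]
side 0.61 [224.7, 263.5] exp down [224.5279 269.8362] exp up8 [224.3414 267.7873]
```

View pics/c4.png

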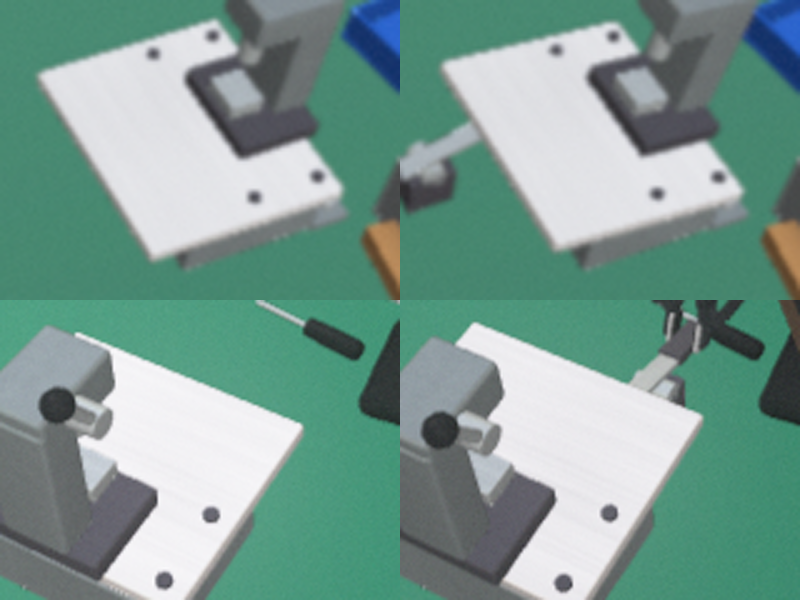

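The right-hand crops show the plate edge clearly raised (about 5 px in the side view, roughly 20 mm), with the bar over the ridge and under the toe. Next I ease the bar level, pull it out and put it back where it lay.

```bash
python3 - <<'E'
from h import *
s=get_state()
for x,z,pt in((-.133,.046,.2),(-.1335,.058,.07),(-.134,.071,-.05),(-.17,.071,-.05),(-.245,.072,-.05),(-.30,.13,0)): print(x,z,pt,*delta(bed(x,.048,z),Rd(AN,pt),s))
print("lay",delta([.437,-.33,.13],Rd(.047),s))
E
```

```text
-0.133 0.046 0.2 [-1.1 -4.9 -1.4] [-0.08  -0.001  0.003]
-0.1335 0.058 0.07 [ -1.1 -16.5   1.5] [-0.21  -0.001  0.003]
-0.134 0.071 -0.05 [ -1.  -29.2   4.6] [-0.33  -0.001  0.002]
-0.17 0.071 -0.05 [ -1.  -39.1 -30. ] [-0.33  -0.001  0.002]
-0.245 0.072 -0.05 [  -0.9  -60.8 -101.8] [-0.33  -0.001  0.002]
-0.3 0.13 0 [  -0.7 -131.8 -138.6] [-0.28  -0.001  0.003]
lay (array([ -56.9, -177.9, -298.4]), array([-0.28 ,  0.031, -0.002]))
```

{"method": "carry_out", "body": {"deltas": [[-1,-5,-1.4,-0.08,0,0,255],[-1,-10.5,0,-0.145,0,0,255],[-1,-16.5,1.5,-0.21,0,0,255],[-1,-23,3,-0.27,0,0,255],[-1,-29,4.6,-0.33,0,0,255],[-1,-29,4.6,-0.33,0,0,255],[-1,-34,-13,-0.33,0,0,255],[-1,-39,-30,-0.33,0,0,255],[-1,-49,-65,-0.33,0,0,255],[-1,-61,-102,-0.33,0,0,255],[-1,-61,-102,-0.33,0,0,255],[-1,-100,-120,-0.28,0,0,255],[-1,-135,-140,-0.28,0,0,255],[-57,-178,-298,-0.28,0.03,0,255],[-57,-178,-298,-0.28,0.03,0,255],[-57,-178,-298,-0.28,0.03,0,255],[-57,-178,-298,-0.28,0.03,0,255],[-57,-178,-298,-0.28,0.03,0,255],[-57,-178,-298,-0.28,0.03,0,255]]}}

```text
time_s: 21.1
eef_pos: [0.4362, -0.33, 0.1296]
tcp_rot: [-0.706, -0.016, 0.017, 0.708]
wrist_force: [-0.2, -0.1, -3.8]
opening: 0.0262
```

```bash
python3 - <<'E'
from h import *
s=get_state();print(s["time_s"],s["eef_pos"],s["wrist_force"],s["opening"],R.from_quat(s["tcp_rot"]).as_matrix()[2])
p=grab_frame("wrist");i=p["img"].astype(int)
for v in (5,90,180,215,255):
    r=i[v];m=np.nonzero((np.abs(r[:,1]-r[:,0])<25)&(np.arange(560)>200)&(np.arange(560)<350))[0]
    if len(m): print(v,m.min(),m.max(),m.max()-m.min())
print(delta([.437,-.33,.03],Rd(.047),s),delta([.437,-.33,-.005],Rd(.047),s))
p=grab_frame("side")
for d in tip_of("toe",p)[:1]: print(d["p"],d["xy"])
E
```

```text
21.1 [ 0.4362 -0.33    0.1296] [-0.1657 -0.1144 -3.7747] 0.026243917532718663 [-0.0015 -1.      0.0022]
5 239 309 70
90 243 308 65
180 246 307 61
215 241 313 72
255 243 312 69
(array([ 1. , 99.6, -0.2]), array([-0.002,  0.   , -0.001])) (array([  1. , 134.6,  -0.3]), array([-0.002,  0.   , -0.001]))
0.74 [224.1, 269.9]
```

{"method": "carry_out", "body": {"deltas": [[1,45,0,0,0,0,255],[1,85,0,0,0,0,255],[1,115,0,0,0,0,255],[1,128,0,0,0,0,255],[1,133,0,0,0,0,255],[1,135,0,0,0,0,255],[1,135,0,0,0,0,255],[1,135,0,0,0,0,130],[1,135,0,0,0,0,80],[1,135,0,0,0,0,80],[1,90,0,0,0,0,60],[1,45,0,0,0,0,40],[1,-5,0,0,0,0,0],[1,-50,0,0,0,0,0],[1,-50,0,0,0,0,0],[1,-50,0,0,0,0,0]]}}

```text
time_s: 22.85
eef_pos: [0.4382, -0.329, 0.1811]
tcp_rot: [0.707, 0.018, -0.018, -0.707]
wrist_force: [0.3, 0.1, -0.6]
opening: 0.0855
```

```bash
python3 - <<'E'
from h import *
s=get_state();print(s["time_s"],s["eef_pos"],s["wrist_force"],s["opening"])
p=grab_frame("wrist");i=p["img"].astype(int)
for d in tip_of("bar_center",p)[:2]: print("bar",d["p"],ray(p,d["xy"],.004,s))
g=lambda im:cv2.cvtColor(im,cv2.COLOR_RGB2GRAY)
a=g(cv2.cvtColor(cv2.imread("pics/side0.png"),cv2.COLOR_BGR2RGB));b=g(cv2.cvtColor(cv2.imread("pics/side_up.png"),cv2.COLOR_BGR2RGB));c=g(grab_frame("side")["img"])
# template of plate right corner (271,285)
t=a[275:297,258:285]
for n,im in(("0",a),("up",b),("now",c)):
    r=cv2.matchTemplate(im[262:305,245:300],t,cv2.TM_CCOEFF_NORMED);_,v,_,l=cv2.minMaxLoc(r);print(n,v,l)
# packer target
print("pk",delta([.598,-.157,.2],Rd(1.4255-np.pi/2),s))
E
```

```text
22.85 [ 0.4382 -0.329   0.1811] [ 0.2857  0.1438 -0.5842] 0.08554667832291037
bar 0.9 [ 0.2235 -0.2899  0.004 ]
bar 0.76 [ 0.4363 -0.2668  0.004 ]
0 1.0 (13, 13)
up 0.9791116714477539 (13, 9)
now 0.9818702340126038 (13, 9)
pk (array([168.2, -19. , 163.8]), array([0.001, 0.195, 0.   ]))
```

{"method": "carry_out", "body": {"deltas": [[40,0,32,0,0.05,0,0],[80,0,65,0,0.1,0,0],[120,0,97,0,0.15,0,0],[161.5,0,129.5,0,0.195,0,0],[161.5,0,129.5,0,0.195,0,0],[161.5,0,129.5,0,0.195,0,0],[161.5,20,129.5,0,0.195,0,0],[161.5,20,129.5,0,0.195,0,0]]}}

```text
time_s: 23.8
eef_pos: [0.5904, -0.1916, 0.156]
tcp_rot: [-0.704, 0.055, -0.049, 0.707]
wrist_force: [-0.3, -0.4, 0.0]
opening: 0.0853
```

```bash
python3 - <<'E'
from h import *
s=get_state();p=grab_frame("wrist");save(p,"w7.png",(180,60,480,285),2.6);print(s["time_s"],s["eef_pos"],jaw(s))
for d in tip_of("packer_center",p)[:2]: print(d["p"],d["xy"],ray(p,d["xy"],.0455,s))
for d in silhouettes("packer_center",p)[:1]: print(d["p"],d["bbox"])
E
```

```text
23.8 [ 0.5904 -0.1916  0.156 ] -0.14609600734912054
0.72 [116.2, 42.3] [ 0.5016 -0.0703  0.0455]
0.78 [283.0, 162.0, 76.8, 197.8]
```

View pics/w7.png

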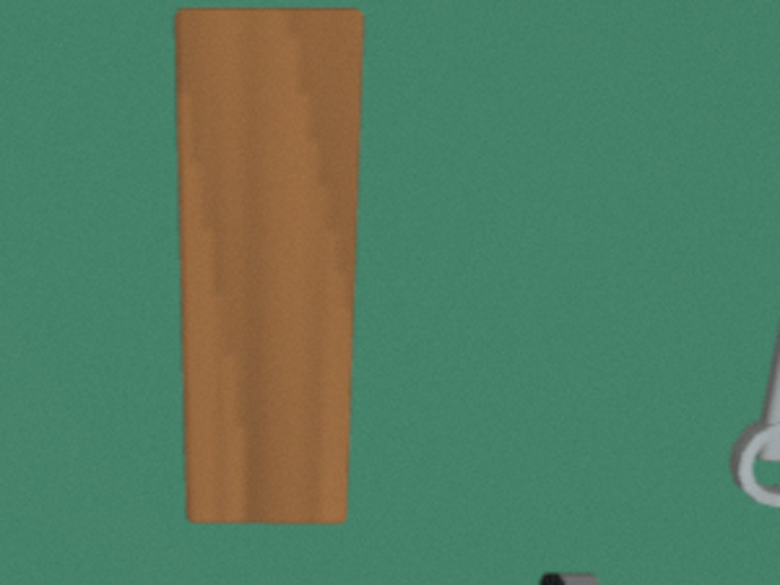

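The packer sits straight below and square to the jaws, with its top at cols 247–319 and rows 63–261.

```bash
python3 - <<'E'
from h import *
s=get_state();p=grab_frame("wrist")
w=np.array([ray(p,x,.091,s)[:2] for x in((247,63),(319,63),(313,261),(252,261))]);d=(w[0]+w[1]-w[2]-w[3])/2
c=w.mean(0);a=np.arctan2(d[1],d[0]);print(w,c,np.linalg.norm(d),np.linalg.norm(w[1]-w[0]),a)
g=c-.035*np.array([np.cos(a),np.sin(a)]);print(g,delta([*g,.046],Rd(a-np.pi/2),s))
E
```

```text
[[ 0.5883 -0.0979]
 [ 0.6273 -0.1037]
 [ 0.61   -0.2226]
 [ 0.5708 -0.2169]] [ 0.5991 -0.1603] 0.12021833136656072 0.03944475204911911 1.4256898096395239
[ 0.594  -0.1949] (array([  3. , 112.9,  -2.8]), array([-0.002, -0.001, -0.004]))
```

{"method": "carry_out", "body": {"deltas": [[3,40,-3,0,0,0,0],[3,75,-3,0,0,0,0],[3,98,-3,0,0,0,0],[3,108,-3,0,0,0,0],[3,112,-3,0,0,0,0],[3,112,-3,0,0,0,60],[3,112,-3,0,0,0,110],[3,112,-3,0,0,0,255],[3,112,-3,0,0,0,255],[3,112,-3,0,0,0,255],[3,112,-3,0,0,0,255]]}}

```text
time_s: 25.1
eef_pos: [0.5946, -0.1952, 0.0485]
tcp_rot: [-0.705, 0.052, -0.051, 0.706]
wrist_force: [-1.5, 0.1, 5.6]
opening: 0.0393
```

```bash
python3 - <<'E'
from h import *
s=get_state();print(s["eef_pos"],jaw(s),s["opening"],s["wrist_force"])
z=s["eef_pos"][2]
# grip 35 behind packer centre
for x,zz in((-.16,z+.06),(-.15,z+.0015),(-.058,z+.0015)): print(x,delta(bed(x,-.08,zz),Rd(AN),s))
E
```

```text
[ 0.5946 -0.1952  0.0485] -0.14641236935528124 0.03927710676850182 [-1.4991  0.1197  5.635 ]
-0.16 (array([-25.3, -59.7, 183.4]), array([-0.002, -0.226, -0.002]))
-0.15 (array([-27.4,  -1.2, 193.1]), array([-0.002, -0.226, -0.002]))
-0.058 (array([-48. ,  -1. , 282.7]), array([-0.002, -0.226, -0.002]))
```

{"method": "carry_out", "body": {"deltas": [[0,-15,0,0,0,0,255],[0,-40,0,0,0,0,255],[-5,-45,40,0,-0.05,0,255],[-12,-45,85,0,-0.12,0,255],[-18,-45,125,0,-0.18,0,255],[-24,-45,165,0,-0.226,0,255],[-27,-45,193,0,-0.226,0,255],[-27,-45,193,0,-0.226,0,255],[-27,-25,193,0,-0.226,0,255],[-27,-10,193,0,-0.226,0,255],[-27,-3,193,0,-0.226,0,255],[-27,-1,193,0,-0.226,0,255],[-27,-1,193,0,-0.226,0,255]]}}

```text
time_s: 26.4
eef_pos: [0.5962, -0.0007, 0.0502]
tcp_rot: [-0.706, -0.027, 0.029, 0.707]
wrist_force: [0.1, 0.4, -4.3]
opening: 0.039
```

```bash
python3 - <<'E'
from h import *
s=get_state();print(s["time_s"],s["eef_pos"],tobed(s["eef_pos"]),jaw(s),s["opening"],s["wrist_force"])
print(delta(bed(-.058,-.08,s["eef_pos"][2]),Rd(AN),s))
p=grab_frame("wrist");a=grab_frame("scene");b=grab_frame("side")
x,y=map(int,proj(a,[.58,.06,.08]));u,v=map(int,proj(b,[.58,.06,.08]))
f=lambda i,w,h:cv2.resize(i[:,:,::-1],(w,h),interpolation=cv2.INTER_CUBIC)
cv2.imwrite("pics/c5.png",np.vstack([np.hstack([f(p["img"],400,300),f(a["img"][y-50:y+55,x-70:x+70],400,300)]),np.hstack([f(b["img"][v-50:v+55,u-70:u+70],400,300),f(b["img"],400,300)])]))
E
```

```text
26.4 [ 0.5962 -0.0007  0.0502] [-0.1506 -0.0805] 0.07920514223424278 0.03896163099469478 [ 0.1154  0.3621 -4.2771]
(array([-0.6,  0.2, 92.6]), array([-0.002, -0.   , -0.001]))
```

The picture limit is reached, so I go on by numbers. The packer is held (weight about 4 N) and square, and I slide it in.

{"method": "carry_out", "body": {"deltas": [[0,0,20,0,0,0,255],[0,0,40,0,0,0,255],[0,0,52,0,0,0,255],[0,0,60,0,0,0,255],[0,0,68,0,0,0,255],[0,0,76,0,0,0,255],[0,0,76,0,0,0,255]]}}

```text
time_s: 27.25
eef_pos: [0.5903, 0.0759, 0.0507]
tcp_rot: [-0.706, -0.028, 0.029, 0.707]
wrist_force: [-0.2, -0.7, -4.1]
opening: 0.0392
```

{"method": "carry_out", "body": {"deltas": [[0,0,8,0,0,0,255],[0,0,16,0,0,0,255],[0,0,16,0,0,0,255]]}}

```text
time_s: 27.55
eef_pos: [0.5889, 0.0928, 0.0507]
tcp_rot: [-0.706, -0.028, 0.029, 0.707]
wrist_force: [-0.3, -0.7, -3.6]
opening: 0.0393
```

```bash
python3 - <<'E'
from h import *
s=get_state();p=grab_frame("wrist");i=p["img"].astype(int)
print(tobed(s["eef_pos"]))
for d in silhouettes("packer_center",p)[:2]: print(d["p"],d["bbox"])
for d in tip_of("toe",p)[:1]: print("toe",d["p"],d["xy"],tobed(ray(p,d["xy"],.098,s)))
for c in(264,278,290): print(c,[(v,*i[v,c]) for v in range(0,300,14)])
for z in(.116,.100): print(z,[ (v,tobed(ray(p,(278,v),z,s))[0]) for v in range(60,220,20)])
E
```

```text
[-0.0568 -0.0806]
0.55 [277.4, 291.7, 129.3, 190.8]
264 [(0, np.int64(164), np.int64(168), np.int64(169)), (14, np.int64(164), np.int64(166), np.int64(167)), (28, np.int64(168), np.int64(170), np.int64(171)), (42, np.int64(162), np.int64(163), np.int64(165)), (56, np.int64(165), np.int64(169), np.int64(169)), (70, np.int64(166), np.int64(168), np.int64(169)), (84, np.int64(169), np.int64(171), np.int64(171)), (98, np.int64(168), np.int64(170), np.int64(171)), (112, np.int64(168), np.int64(170), np.int64(170)), (126, np.int64(166), np.int64(168), np.int64(168)), (140, np.int64(162), np.int64(166), np.int64(165)), (154, np.int64(167), np.int64(168), np.int64(170)), (168, np.int64(173), np.int64(176), np.int64(175)), (182, np.int64(168), np.int64(169), np.int64(170)), (196, np.int64(107), np.int64(79), np.int64(53)), (210, np.int64(110), np.int64(80), np.int64(50)), (224, np.int64(109), np.int64(73), np.int64(44)), (238, np.int64(110), np.int64(76), np.int64(48)), (252, np.int64(107), np.int64(75), np.int64(45)), (266, np.int64(105), np.int64(75), np.int64(46)), (280, np.int64(108), np.
[... 2065 characters left out ...]
64(49)), (238, np.int64(119), np.int64(82), np.int64(53)), (252, np.int64(118), np.int64(81), np.int64(49)), (266, np.int64(118), np.int64(81), np.int64(51)), (280, np.int64(119), np.int64(82), np.int64(54)), (294, np.int64(116), np.int64(83), np.int64(50))]
0.116 [(60, np.float64(0.0305)), (80, np.float64(0.0264)), (100, np.float64(0.0222)), (120, np.float64(0.0179)), (140, np.float64(0.0134)), (160, np.float64(0.0087)), (180, np.float64(0.0039)), (200, np.float64(-0.0011))]
0.1 [(60, np.float64(0.0313)), (80, np.float64(0.0265)), (100, np.float64(0.0215)), (120, np.float64(0.0163)), (140, np.float64(0.011)), (160, np.float64(0.0055)), (180, np.float64(-0.0002)), (200, np.float64(-0.0061))]
```

{"method": "carry_out", "body": {"deltas": [[0,1,0,0,0,0,255],[0,2.5,0,0,0,0,255],[0,2.5,0,0,0,0,255],[0,2.5,0,0,0,0,130],[0,2.5,0,0,0,0,0],[0,2.5,0,0,0,0,0],[0,2.5,0,0,0,0,0],[0,-30,-5,0,0,0,0],[0,-75,-5,0,0,0,0],[0,-120,-5,0,0,0,0],[0,-140,-5,0,0,0,255],[-30,-140,40,0,0,0,255],[-60,-140,72,0,0,0,255],[-60,-140,72,0,0,0,255],[-60,-140,72,0,0,0,255],[-60,-140,72,0,0,0,255]]}}

```text
time_s: 29.3
eef_pos: [0.5242, 0.1583, 0.191]
tcp_rot: [-0.706, -0.028, 0.028, 0.707]
wrist_force: [-0.1, -0.8, -0.2]
opening: 0.0004
```

```bash
cat >> h.py <<'E'
def edgechk():
    g=lambda n:cv2.imread("pics/"+n,0)
    c=cv2.cvtColor(grab_frame("side")["img"],cv2.COLOR_RGB2GRAY);t=g("side0.png")[275:297,258:285]
    for n,im in(("0",g("side0.png")),("up",g("side_up.png")),("now",c)):
        r=cv2.matchTemplate(im[262:305,245:300],t,cv2.TM_CCOEFF_NORMED);_,v,_,l=cv2.minMaxLoc(r);x,y=l
        a,b,d=r[y-1,x],r[y,x],r[y+1,x];print(n,round(v,3),x,y+.5*(a-d)/(a-2*b+d))
E
python3 - <<'E'
from h import *
s=get_state();print(s["time_s"],s["eef_pos"],tobed(s["eef_pos"]),s["opening"],s["wrist_force"]);edgechk()
a=grab_frame("scene")
for q,z in(("packer_center",.0455),("fulcrum_center",.035),("bar_center",.004)):
    for d in tip_of(q,a)[:3]:
        w=ray(a,d["xy"],z);print(q,round(d["p"],2),w[:2],tobed(w))
E
```

```text
29.3 [0.5242 0.1583 0.191 ] [ 0.0136 -0.0214] 0.00040553625426508616 [-0.1115 -0.8021 -0.2458]
0 1.0 13 13.001196
up 0.979 13 9.257572
now 0.982 13 9.23907
packer_center 0.81 [0.5892 0.1297] [-0.02   -0.0839]
fulcrum_center 0.88 [ 0.5286 -0.6538] [-0.7963  0.0388]
fulcrum_center 0.64 [0.4595 0.0878] [-0.0515  0.0488]
bar_center 0.89 [ 0.3834 -0.6574] [-0.7883  0.1837]
bar_center 0.56 [ 0.2417 -0.2919] [-0.4127  0.296 ]
bar_center 0.54 [ 0.4312 -0.2628] [-0.3988  0.1048]
```

Packer is in at bed (-0.020, -0.084). Now I press the toe down.

{"method": "carry_out", "body": {"deltas": [[0,40,0,0,0,0,255],[0,65,0,0,0,0,255],[0,72,0,0,0,0,255],[0,77,0,0,0,0,255],[0,81,0,0,0,0,255],[0,84,0,0,0,0,255],[0,84,0,0,0,0,255]]}}

```text
time_s: 30.25
eef_pos: [0.5244, 0.1581, 0.1074]
tcp_rot: [-0.706, -0.028, 0.028, 0.707]
wrist_force: [-0.2, 0.3, 0.3]
opening: 0.0006
```

{"method": "carry_out", "body": {"deltas": [[0,2,0,0,0,0,255],[0,4,0,0,0,0,255],[0,6,0,0,0,0,255],[0,8,0,0,0,0,255],[0,8,0,0,0,0,255]]}}

```text
time_s: 30.75
eef_pos: [0.5247, 0.1578, 0.1009]
tcp_rot: [-0.706, -0.029, 0.027, 0.707]
wrist_force: [-3.2, -4.8, 12.0]
opening: 0.0001
```

{"method": "carry_out", "body": {"deltas": [[0,1.5,0,0,0,0,255],[0,3,0,0,0,0,255],[0,3,0,0,0,0,255]]}}

```text
time_s: 31.05
eef_pos: [0.5248, 0.1577, 0.1006]
tcp_rot: [-0.706, -0.03, 0.027, 0.707]
wrist_force: [-9.0, -3.7, 29.0]
opening: 0.0003
```

```bash
python3 -c "
from h import *
s=get_state();print(s['eef_pos'],s['wrist_force']);edgechk()"
```

```text
[0.5248 0.1577 0.1006] [-9.0497 -3.6699 29.0369]
0 1.0 13 13.001196
up 0.979 13 9.257572
now 0.981 13 11.007085
```

The motion has stalled at 29 N and the toe is down to about half its rise, so it is seated on the packer. I retreat.

{"method": "carry_out", "body": {"deltas": [[0,-3,0,0,0,0,255],[0,-8,0,0,0,0,255],[0,-40,0,0,0,0,255],[0,-85,0,0,0,0,255],[0,-120,-30,0,0,0,255],[0,-150,-80,0,0,0,255],[0,-160,-120,0,0,0,255],[0,-160,-120,0,0,0,255],[0,-160,-120,0,0,0,255]]}}

```text
time_s: 32.0
eef_pos: [0.5337, 0.0371, 0.2608]
tcp_rot: [-0.706, -0.029, 0.026, 0.707]
wrist_force: [0.5, 0.1, 0.6]
opening: -0.0002
```

```bash
python3 - <<'E'
from h import *
s=get_state();print(s["time_s"],s["eef_pos"],s["wrist_force"]);edgechk()
for c in("scene","side"):
  a=grab_frame(c)
  for q,z in(("packer_center",.0455),("bar_center",.004),("short_packer",.0225),("screwdriver",.01),("wrench",.005)):
    for d in tip_of(q,a)[:3]:
        w=ray(a,d["xy"],z);print(c,q,round(d["p"],2),w[:2],tobed(w))
s=get_state();p=grab_frame("wrist")
i=p["img"].astype(int);m=((i[...,0]-i[...,2]>35)&(i[...,0]>90)).astype(np.uint8)
n,l,st,_=cv2.connectedComponentsWithStats(m);k=[j for j in range(1,n) if st[j,4]>400];
for j in k:
    r=cv2.minAreaRect(np.argwhere(l==j)[:,::-1].astype(np.float32));print(st[j],[ (np.round(q),tobed(ray(p,q,.091,s))) for q in cv2.boxPoints(r)])
E
```

```text
32.0 [0.5337 0.0371 0.2608] [0.5465 0.1177 0.5903]
0 1.0 13 13.001196
up 0.979 13 9.257572
now 0.981 13 10.987385
scene packer_center 0.78 [0.5915 0.1497] [-0.0002 -0.0877]
scene bar_center 0.84 [ 0.4295 -0.2732] [-0.4089  0.1073]
scene bar_center 0.61 [ 0.3804 -0.6519] [-0.7825  0.1863]
scene bar_center 0.56 [ 0.2306 -0.3045] [-0.4244  0.3081]
scene short_packer 0.75 [ 0.8131 -0.057 ] [-0.2239 -0.2923]
scene short_packer 0.47 [0.5267 0.1473] [ 0.0025 -0.023 ]
scene screwdriver 0.64 [ 0.5158 -0.0566] [-0.1999  0.0041]
scene wrench 0.61 [ 0.7575 -0.1939] [-0.3559 -0.2259]
side packer_center 0.58 [0.5764 0.1339] [-0.0148 -0.0715]
side bar_center 0.8 [ 0.4374 -0.2596] [-0.3961  0.0983]
side short_packer 0.77 [ 0.7991 -0.0064] [-0.1723 -0.2823]
side screwdriver 0.5 [ 0.4746 -0.0494] [-0.1895  0.0446]
side wrench 0.58 [ 0.7694 -0.1839] [-0.3469 -0.2386]
[ 321   51   53  101 4884] [(array([320., 151.], dtype=float32), array([-0.081, -0.058])), (array([323.,  50.], dtype=float32), array([-0.0003, -0.0578])), (array([373.,  51.], dtype=float32), array([-0.0015, -0.0978])), (array([370., 153.], dtype=float32), array([-0.0825, -0.1015]))]
[ 468  205   92   99 5184] [(array([463., 281.], dtype=float32), array([-0.2084, -0.2018])), (array([510., 198.], dtype=float32), array([-0.1239, -0.2313])), (array([562., 228.], dtype=float32), array([-0.1526, -0.2851])), (array([515., 311.], dtype=float32), array([-0.2421, -0.2591]))]
[   0  372  100   24 1327] [(array([ -2., 378.], dtype=float32), array([-0.3233,  0.2759])), (array([ 98., 366.], dtype=float32), array([-0.3089,  0.1673])), (array([100., 385.], dtype=float32), array([-0.3329,  0.1687])), (array([  0., 396.], dtype=float32), array([-0.3479,  0.2796]))]
```

```bash
python3 -c "
from station import *
print(sign_off())"
```

```text
the job is handed in; nothing more can be done
None
```

I did every step of the task and handed it in at about 32 s of the 72 s allowed; `sign_off()` gave no verdict.

What I did:
- I stood the fulcrum block about 50 mm in front of the toe.
- I levered the base up to roughly 0.09 rad with the bar over the ridge, then laid the bar back about where it started.
- I slid the packer in and pressed the toe down until it stopped moving, at 29 N. That is above the suggested 15–20 N.

Last checks:
- **Packer:** it is square, with its centre at bed x about -0.022 m, so about 38 mm is under the toe.
- **Base:** the toe stayed at about half its raised height after I let go, which I estimate as 0.05 rad. I could not measure the contact force between base and packer directly.
- **Bar:** it lies at about (0.43, -0.27), roughly 0.4 m from the toe.
- **Robot:** the arm is clear of everything. The wrist still read up to 0.6 N, which I take as sensor offset.
- **Other things:** the short packer, screwdriver and wrench were found within about 15 mm of where they started, which is the detectors' scatter.

What failed or disagreed:
- **Bar grasp:** the first two tries closed on nothing. The fingertips sat roughly 12–16 mm behind the reported TCP, not the 19 mm ahead that `nose_length` says, so I gripped lower.
- **Toe detector:** it once read the base as down after the lift. Matching the plate's corner in the side picture showed it was still up.
- **Packer position:** the two fixed cameras' final readings differed from each other and from the wrist picture by up to 22 mm. I relied on the wrist picture.
- **Pictures:** I had used up the 12-picture limit by the time the packer went in, so everything from there on was checked by numbers only.

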